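# Find the loose dispenser lid and hold it open for refilling

## Task

Get the tablet dispenser ready for refilling: slide the steel pot along the table, without lifting it off, from the grey ring until it stands wholly inside the green ring, and let it go. Then tap the dispenser's three lids on their red grips, left to right as the robot sees them, to find the one whose catch is loose (it gives under the tap and springs back; the other two are solid), lift that lid about half open (roughly 45 degrees) by its grip and finish while still holding it up there. Leave everything else on the table where it stands.

Things in the scene. Friction and masses are not known exactly. Their poses are not given: they have to be found in the camera images.
- pot: open round steel refill pot holding yellow tablets: a plain cylinder, 52 mm outside diameter, 62 mm tall, 3 mm wall, 0.2 to 0.4 kg, standing loose on the table; origin at the centre of its underside, z up
- ring_green_c (a point): centre, on the table top, of the green ring: a flat mark (no height to speak of), 80 mm inside and 94 mm outside diameter. The pot must end here
- ring_grey_c (a point): centre of the equal grey ring, where the pot stands at the start
- dispenser: fixed grey tablet dispenser, 160 mm (x) by 360 mm (y) by 90 mm tall, with three compartments side by side 115 mm apart along its y axis, each under its own white lid; origin at the centre of its underside. Its front (-x) faces the robot, turned by up to 0.2 rad; its +y end is the robot's left
- lid_1 (a joint): angle of the left lid, rad: 0 shut, grows as its front edge is lifted, up to 1.3. The lid (155 x 108 x 6 mm, about 0.14 kg, underside 91 mm above the table) is hinged on its far edge about the dispenser's y axis and falls shut by its own weight when let go.
- grip_1 (a point): centre of the red grip of the left lid: a short round bar along the dispenser's y axis, 18 mm diameter, 36 mm long with round ends, its centre 30 mm above the lid's top face on a 10 mm stem, 127 mm above the table when shut, 19 mm behind the lid's front edge; x, y, z axes as the lid's (when shut, as the dispenser's). Can be pinched across its ends (along y) or across its thickness
- hinge_1 (a point): middle of the hinge line of the left lid, 91 mm above the table; the grip is 135 mm nearer the robot and 36 mm higher when the lid is shut
- lid_2 (a joint): angle of the middle lid, rad: 0 shut, grows as its front edge is lifted, up to 1.3. The lid (155 x 108 x 6 mm, about 0.14 kg, underside 91 mm above the table) is hinged on its far edge about the dispenser's y axis and falls shut by its own weight when let go.
- grip_2 (a point): centre of the red grip of the middle lid: a short round bar along the dispenser's y axis, 18 mm diameter, 36 mm long with round ends, its centre 30 mm above the lid's top face on a 10 mm stem, 127 mm above the table when shut, 19 mm behind the lid's front edge; x, y, z axes as the lid's (when shut, as the dispenser's). Can be pinched across its ends (along y) or across its thickness
- hinge_2 (a point): middle of the hinge line of the middle lid, 91 mm above the table; the grip is 135 mm nearer the robot and 36 mm higher when the lid is shut
- lid_3 (a joint): angle of the right lid, rad: 0 shut, grows as its front edge is lifted, up to 1.3. The lid (155 x 108 x 6 mm, about 0.14 kg, underside 91 mm above the table) is hinged on its far edge about the dispenser's y axis and falls shut by its own weight when let go.
- grip_3 (a point): centre of the red grip of the right lid: a short round bar along the dispenser's y axis, 18 mm diameter, 36 mm long with round ends, its centre 30 mm above the lid's top face on a 10 mm stem, 127 mm above the table when shut, 19 mm behind the lid's front edge; x, y, z axes as the lid's (when shut, as the dispenser's). Can be pinched across its ends (along y) or across its thickness
- hinge_3 (a point): middle of the hinge line of the right lid, 91 mm above the table; the grip is 135 mm nearer the robot and 36 mm higher when the lid is shut
- dispenser_front (a point): middle of the dispenser's front top edge. Behind each lid's front edge hides a catch. Two catches hold: their lids feel solid under a tap and cannot be lifted. One, not told by eye, under any of the three lids, is loose: tapped on its grip, that lid sinks about 5 mm (to about -0.035 rad) under 2 to 5 N, stops, and springs back; it can be lifted
- amber_bottle: amber glass bottle, 48 mm across, 110 mm tall, loose bystander, to be left alone; origin at the centre of its underside
- white_jar: white jar with a blue cap, 60 mm across, 80 mm tall, loose bystander, to be left alone; origin at the centre of its underside
- carton: brown carton 60 x 100 x 45 mm, loose bystander, to be left alone; origin at the centre of its underside
- pack_blue: flat blue pack 50 x 90 x 22 mm, loose bystander, to be left alone; origin at the centre of its underside
- spatula: spatula 170 mm long lying flat, loose bystander, to be left alone
- cup: blue cup, 72 mm across, 85 mm tall, loose bystander, to be left alone; origin at the centre of its underside
- pack_green: green pack 45 x 110 x 30 mm, loose bystander, to be left alone; origin at the centre of its underside

How it is judged:
By the outcome, as a careful person would: the job done as asked, in the order asked, and still so for the second after the job is handed in, while the arm keeps its last pose, push and grip.
It also fails if it takes over 66 s, if anything falls off the work surface, if the arm or the gripper's body presses on something with over 40 N, if the wrist force passes 120 N, or if a joint passes its speed limit or range.

## Robot

A 6-joint arm with a two-finger parallel gripper is mounted at the origin on the work surface. World frame = base frame: x ahead of the robot, y to its left, z up, the work surface at z = 0. Lengths are in m, angles in rad, forces in N, time in s.
With the tool pointing down it reaches from about 0.3 to 0.775 m from the base axis. Payload 14.6 kg.
Tool frame: the origin (TCP) lies between the finger pads; the fingertips stand ctrl.tip_extent ahead of it and the grasp point (between the pads) lies 3 mm ahead of it (ctrl.tip_extent is the distance from the TCP to the fingertips, in m); z points along the fingers, y is the line along which they close (so a half turn about z gives the same grasp; the last joint's range is limited). The gripper opens to 94 mm and grips with 3 to 60 N. Pads are 16 mm wide; open, the fingers measure 119 mm over their backs; the gripper's body (75 mm by 177 mm) begins 78 mm behind the grasp point.
Start: joints at [1.059, 0.3, 1.521, -0, 1.321, -0.067], TCP at [0.237, 0.496, 0.227] pointing down, gripper open.
Joint ranges: [-3.03, 3.03], [-0.79, 2.21], [0.23, 2.52], [-1.04, 4.18], [0, 3.07], [-2.55, 2.55]. Speed limits (rad/s): [2.22, 2.22, 2.57, 3.14, 3.14, 3.14].

## Interface

Orientations are given as [roll, pitch, yaw] about the fixed x, y, z axes, in that order (R = Rz(yaw) Ry(pitch) Rx(roll)).
In Python, from station import ctrl, vision, probe_bus, ticket gives the robot as it stands (ctrl), with the cameras (vision), the readings (probe_bus) and the job (ticket).
- The arm moves only by the shell command python3 shift.py 'ROWS' [OPENING] [FORCE]. ROWS is one flat JSON list of numbers that holds 1 to 10 rows one after another, with no inner brackets; each row has 6 numbers: dx, dy, dz in parts of the range, where 1.0 means 0.5 m, then a rotation vector rx, ry, rz in shares of 4 rad (1.0 is 4 rad); each row shifts and turns the commanded pose from where the row before left it, along the tool's axes as they then stand; what a row does not reach is not made up. A row lasts 1/10 s, in which the tool goes at most 0.05 m and 0.15 rad, less where a joint would pass 70% of its speed; a pose out of reach is approached as far as the arm can. OPENING is the finger opening in m, set as the command begins (- or left out keeps the last). The fingers move at their own pace and stop on an object; FORCE is the grip in N (left out, the last holds). Time passes only in rows, so rows that do not move let the fingers close. It prints the time, the measured TCP pose, the force, the opening and the grip force at its end. No shift or turn number may pass 1 either way. Input that does not fit is refused with a message, and nothing moves.
- probe_bus.get_obs(): the state, without advancing time (a new reading comes with each control period).
- vision.camera(name): name is "scene" or "top" or "wrist"; returns a dict with "pixels" (384x512x3 uint8, blue, green, red), "fx", "fy", "cx", "cy" (pixels), "k1" (the pictures are not rectified: a ray, as slopes to the right and down, at radius r is drawn at 1 + k1 r^2 times it, then the intrinsics apply), "extrinsics" (4x4, takes a point from camera to world coordinates). Camera axes: x right, y up, looking along -z (the intrinsics and any distortion apply to the point x, -y, -z); pixel columns grow to the right and rows downward; lengths in m; the calibration is good to about 2 mm. A picture is of the moment at which its call begins. There is no depth.
- ticket.hand_in(): hands the job in; it is judged then, once.
The state is a dict: "time_s": time; "qpos": joint angles; "joint_vel": joint speeds; "tau": joint torques, N m; "ee_pos": TCP position; "eef_rot": TCP orientation; "force": force on the tool from outside, world axes, zero at the start; "moment": the same for the moment, N m; "grip_width": finger opening in m; "grip_force": force on a finger pad.
Only numpy, scipy, OpenCV 4.12 (cv2) and the standard library are available. Lean on these libraries where they do the work, as an engineer would, in place of code of your own. Each camera call takes 0.05 s, during which the arm holds its last target. There are 200 camera calls.

## Working session

There is one attempt and no reset: what is moved stays moved. The work goes in short steps, Python scripts to look and compute and a shell command to move; the robot and the scene stay as the last step left them, time stands still between calls to the robot, and variables do not carry over. Pictures are saved under pics/ and viewed, at most 10 in all, crops included, and the job is handed in when it is done.

```bash
ls; mkdir -p pics; cat > h.py <<'E'
import numpy as np, cv2
from station import ctrl, vision, probe_bus, ticket
def cam(n):
    c=vision.camera(n); c['E']=np.array(c['extrinsics']); c['pixels']=np.ascontiguousarray(c['pixels']); return c
def ray(c,u,v):
    K=np.array([[c['fx'],0,c['cx']],[0,c['fy'],c['cy']],[0,0,1.]])
    # undistort radial model (OpenCV k1, others 0)
    p=cv2.undistortPointsIter(np.array([[[u,v]]],float),K,np.array([c['k1'],0,0,0.]),None,None,(3,50,1e-10))[0,0]
    d=c['E'][:3,:3]@np.array([p[0],-p[1],-1.]); return c['E'][:3,3],d/np.linalg.norm(d)
def onz(c,u,v,z):
    o,d=ray(c,u,v); return o+d*(z-o[2])/d[2]
def tri(*rs):
    A=0;b=0
    for o,d in rs:
        P=np.eye(3)-np.outer(d,d);A=A+P;b=b+P@o
    x=np.linalg.solve(A,b); return x,[np.linalg.norm((np.eye(3)-np.outer(d,d))@(x-o)) for o,d in rs]
def proj(c,p):
    q=c['E'][:3,:3].T@(np.array(p)-c['E'][:3,3]); x,y=q[0]/-q[2],-q[1]/-q[2]; s=1+c['k1']*(x*x+y*y)
    return np.array([c['fx']*x*s+c['cx'],c['fy']*y*s+c['cy']])
E
python3 - <<'E'
from h import *
for n in ['scene','top']:
    c=cam(n); cv2.imwrite(f'pics/{n}0.png',c['pixels']); print(n,c['fx'],c['k1'],c['E'].round(3).tolist())
print(ctrl.tip_extent,probe_bus.get_obs())
E
```

```text
pics
shift.py
station.py
scene 370.27331877229807 -0.05239810604396564 [[0.759, -0.342, 0.554, 1.134], [0.651, 0.419, -0.633, -0.713], [-0.015, 0.841, 0.541, 0.65], [0.0, 0.0, 0.0, 1.0]]
top 484.08675086627017 0.02592346722100115 [[-0.027, 0.994, -0.105, 0.44], [-0.999, -0.03, -0.021, -0.088], [-0.024, 0.105, 0.994, 1.561], [0.0, 0.0, 0.0, 1.0]]
0.022 {'time_s': 0.1, 'qpos': array([ 1.05944050e+00,  3.00407268e-01,  1.52151858e+00,  2.23157813e-05,
        1.32066085e+00, -6.66052932e-02]), 'joint_vel': array([-0.00072788, -0.00220647, -0.00414889, -0.00129562, -0.00054716,
        0.00032276]), 'tau': array([ 2.97121196e-04, -5.32638538e+01, -3.53286195e+01,  7.09156855e-02,
        2.34658818e-02,  6.22744523e-06]), 'ee_pos': array([0.23652879, 0.4963172 , 0.22694776]), 'eef_rot': array([-3.14060226e+00, -8.77272328e-05,  2.69683654e+00]), 'force': array([ 0.36743857, -0.21761335, -0.07480299]), 'moment': array([-0.03742512,  0.01818841, -0.05464158]), 'grip_force': 0.0, 'grip_width': 0.09405531269385753}
```

View pics/top0.png

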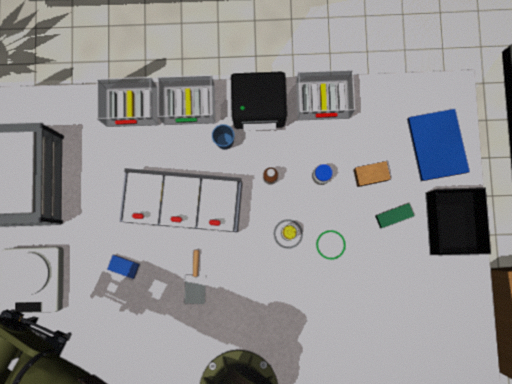

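View pics/scene0.png

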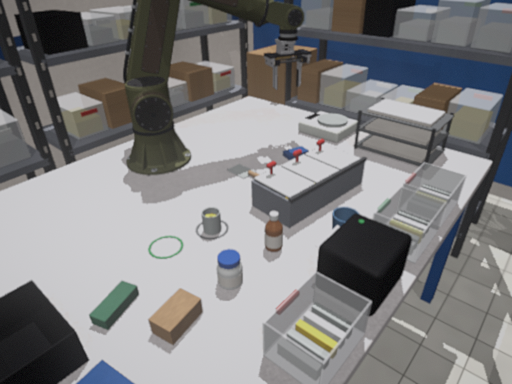

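Top view: red grips at (138,215), (176,219) and (215,222), pot in the grey ring at (289,233), green ring at (331,244). Scene view: grips at (320,143), (296,155) and (270,167), pot at (211,222), green ring at (166,246). Nothing stands between the pot and the green ring.

```bash
cat > m.py <<'E'
from h import *
C={n:cam(n) for n in['scene','top']}
def blobs(c,f,box,amin=8):
    h=cv2.cvtColor(c['pixels'],cv2.COLOR_BGR2HSV); m=f(h).astype(np.uint8); M=np.zeros_like(m); x0,y0,x1,y1=box; M[y0:y1,x0:x1]=m[y0:y1,x0:x1]
    n,l,s,ce=cv2.connectedComponentsWithStats(M); return M,[(ce[i],s[i][4]) for i in range(1,n) if s[i][4]>=amin]
red=lambda h:((h[...,0]<8)|(h[...,0]>172))&(h[...,1]>150)&(h[...,2]>90)
grn=lambda h:(h[...,0]>50)&(h[...,0]<85)&(h[...,1]>60)
yel=lambda h:(h[...,0]>22)&(h[...,0]<34)&(h[...,1]>120)
_,a=blobs(C['scene'],red,(255,130,335,185)); _,b=blobs(C['top'],red,(120,200,235,235))
a.sort(key=lambda t:-t[0][0]); b.sort(key=lambda t:t[0][0]); print(a,b)
G=[]
for p,q in zip(a,b):
    x,e=tri(ray(C['scene'],*p[0]),ray(C['top'],*q[0])); G.append(x); print('grip',x.round(4),np.round(e,4), 'top@.127',onz(C['top'],*q[0],.127).round(4),'scene@.127',onz(C['scene'],*p[0],.127).round(4))
d=G[0]-G[2]; print('pitch',np.linalg.norm(d)/2,'yaw',np.arctan2(-d[0],d[1]))
for n,box in(('scene',(140,230,190,262)),('top',(312,226,350,262))):
    M,_=blobs(C[n],grn,box); ys,xs=np.nonzero(M)
    P=np.array([onz(C[n],x,y,0)[:2] for x,y in zip(xs,ys)])
    A=np.c_[2*P,np.ones(len(P))]; s=np.linalg.lstsq(A,(P**2).sum(1),rcond=None)[0]
    print('green',n,len(P),s[:2].round(4),'dia',2*np.sqrt(s[2]+s[0]**2+s[1]**2))
_,a=blobs(C['scene'],yel,(195,200,230,240),4); _,b=blobs(C['top'],yel,(275,215,305,250),4); print(a,b)
x,e=tri(ray(C['scene'],*a[0][0]),ray(C['top'],*b[0][0]));print('yellow',x,e)
cv2.imwrite('pics/crops.png',np.hstack([cv2.resize(C['top']['pixels'][215:265,270:350],(400,250),interpolation=cv2.INTER_CUBIC),cv2.resize(C['scene']['pixels'][202:252,180:260],(400,250),interpolation=cv2.INTER_CUBIC)]))
E
python3 m.py
```

```text
[(array([320. , 141.5]), np.int32(12)), (array([297.0625, 151.875 ]), np.int32(16)), (array([271.35714286, 163.64285714]), np.int32(14))] [(array([137.5, 215.5]), np.int32(38)), (array([175.90697674, 218.8372093 ]), np.int32(43)), (array([214.36363636, 222.09090909]), np.int32(44))]
grip [0.5431 0.2794 0.1274] [0.0008 0.0008] top@.127 [0.5424 0.279  0.127 ] scene@.127 [0.5431 0.2809 0.127 ]
grip [0.53   0.1651 0.1283] [0.0012 0.0012] top@.127 [0.5291 0.1645 0.127 ] scene@.127 [0.5292 0.1684 0.127 ]
grip [0.5171 0.051  0.1289] [0.0015 0.0015] top@.127 [0.5162 0.0502 0.127 ] scene@.127 [0.5158 0.055  0.127 ]
pitch 0.1149148487598002 yaw -0.11302072036253372
green scene 79 [ 0.4413 -0.3058] dia 0.08693161062262349
green top 201 [ 0.4412 -0.3075] dia 0.08743573063289777
[] [(array([289.14184397, 231.92907801]), np.int32(141))]Traceback (most recent call last):
  File "m.py", line 21, in <module>
    x,e=tri(ray(C['scene'],*a[0][0]),ray(C['top'],*b[0][0]));print('yellow',x,e)
                            ~^^^
IndexError: list index out of range
```

```bash
sed -i '/^_,a=blobs(C.*yel/d;/yellow/d' m.py; cat >> m.py <<'E'
c=C['top']; print('yellow@.035',onz(c,289.14,231.93,.035))
E
python3 m.py | tail -1
```

```text
yellow@.035 [ 0.48346573 -0.17529401  0.035     ]
```

View pics/crops.png

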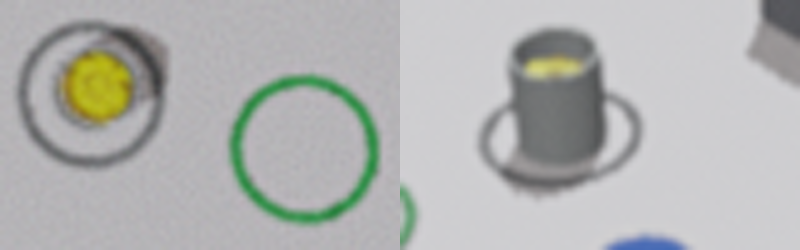

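The crops show the pot inside the grey ring: rim centre about (289,232) in top and (210.8,212.8) in scene, with pot and ring roughly concentric. The way to the green ring is clear.

```bash
python3 - <<'E'
from h import *
T=cam('top');S=cam('scene')
x,e=tri(ray(T,289,232),ray(S,210.8,212.8));print('rim',x,e)
print('rim top@.062',onz(T,289,232,.062),'scene',onz(S,210.8,212.8,.062))
print('base scene',onz(S,211.6,231.4,0))
h=cv2.cvtColor(T['pixels'],cv2.COLOR_BGR2GRAY)
P=[]
m=np.zeros_like(h);m[218:250,273:304]=1
for y,x in np.argwhere((h<125)&(m>0)):
    p=onz(T,x,y,0)[:2]; P.append(p)
P=np.array(P); c=np.array([.478,-.178])
for _ in range(20):
    r=np.linalg.norm(P-c,axis=1); Q=P[(abs(r-.0435)<.006)]
    s=np.linalg.lstsq(np.c_[2*Q,np.ones(len(Q))],(Q**2).sum(1),rcond=None)[0]; c=s[:2]
print('grey',c,len(Q),2*np.sqrt(s[2]+c@c))
w=cam('wrist');print(w['fx'],w['k1'],w['E'].round(3))
o=probe_bus.get_obs();print(o['ee_pos'],o['eef_rot'],o['time_s'])
E
```

```text
rim [ 0.48340797 -0.17272452  0.05666979] [np.float64(0.0011756255877802147), np.float64(0.0011756255877801978)]
rim top@.062 [ 0.48248974 -0.17331362  0.062     ] scene [ 0.49005105 -0.17672438  0.062     ]
base scene [ 0.49026037 -0.18111885  0.        ]
grey [ 0.47971675 -0.17283336] 141 0.08697350760684633
323.49976448944716 -0.0919370887708738 [[ 0.431 -0.865 -0.258  0.161]
 [ 0.902  0.413  0.123  0.532]
 [ 0.    -0.286  0.958  0.385]
 [ 0.     0.     0.     1.   ]]
[0.23663305 0.49648298 0.22739487] [-3.14150160e+00 -2.89774260e-05  2.69682018e+00] 0.45
```

Units first: shifts go in shares of 0.5 m and turns go in shares of 4 rad. So -0.03 m / 0.5 = -0.06, -0.015 m / 0.5 = -0.03, -0.11 rad / 4 = -0.0275.

```bash
python3 shift.py '[0,0,0,0,0,-0.0275,0,0,0,0,0,-0.0275,0,0,0,0,0,-0.0275,-0.03,-0.06,0,0,0,0,-0.03,-0.06,0,0,0,0,-0.03,-0.06,0,0,0,0,-0.03,-0.06,0,0,0,0,-0.03,-0.06,0,0,0,0,-0.03,-0.06,0,0,0,0,-0.03,-0.06,0,0,0,0]' 0.094 5 && python3 shift.py '[-0.03,-0.06,0,0,0,0,-0.03,-0.06,0,0,0,0,-0.03,-0.06,0,0,0,0,-0.03,-0.06,0,0,0,0,-0.03,-0.06,0,0,0,0,-0.03,-0.06,0,0,0,0,-0.03,-0.06,0,0,0,0,-0.03,-0.06,0,0,0,0,0,0,0,0,0,0]'
cat > d.py <<'E'
import sys
from h import *
from scipy.spatial.transform import Rotation as R
def pose():
    o=probe_bus.get_obs(); return o['ee_pos'],R.from_euler('xyz',o['eef_rot']).as_matrix(),o
if __name__=='__main__':
    p,M,o=pose(); print('ee',p.round(4),'rpy',o['eef_rot'].round(3),'t',o['time_s'],'tooldelta',(M.T@(np.array([float(a) for a in sys.argv[1:4]])-p)).round(4),'F',o['force'].round(1),'q',o['qpos'].round(2))
E
python3 d.py .483 -.174 .227
python3 -c "
from h import *
w=cam('wrist');cv2.imwrite('pics/w1.png',w['pixels']);print(proj(w,[.483,-.174,.062]),proj(w,[.48,-.173,0]),w['E'].round(3).tolist())"
```

```text
time_s: 1.45
ee_pos: [0.3171, 0.2746, 0.2276]
eef_rot: [3.141, 0.0, 3.027]
force: [0.6, 0.6, -0.5]
grip_width: 0.0939
grip_force: 0.0
time_s: 2.35
ee_pos: [0.4093, 0.0211, 0.2275]
eef_rot: [-3.141, 0.0, 3.024]
force: [1.3, 1.0, -0.2]
grip_width: 0.0937
grip_force: 0.0
ee [0.4093 0.0211 0.2275] rpy [-3.141  0.     3.024] t 2.35 tooldelta [-0.0961 -0.1851  0.0006] F [ 1.3  1.  -0.2] q [-0.04 -0.02  1.88 -0.    1.28 -1.49]
[ 93.10047339 259.45802543] [114.72277447 234.59410782] [[0.118, -0.951, -0.284, 0.326], [0.993, 0.113, 0.034, 0.03], [-0.0, -0.286, 0.958, 0.385], [0.0, 0.0, 0.0, 1.0]]
```

View pics/w1.png

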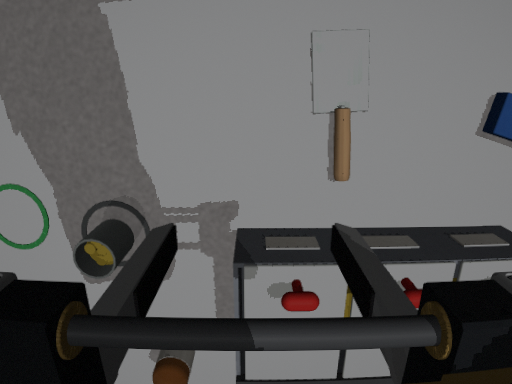

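The wrist view shows the pot rim at about (97,256), green ring at left (20,217), and grips 3 and 2 at (300,301) and (417,297). The third is hidden. I'll refine with rays.

Converted, -0.029 m / 0.5 = -0.058, -0.026 m / 0.5 = -0.052.

```bash
python3 - <<'E'
from h import *
w=cam('wrist');g=w['pixels']
print('rim',onz(w,97,256,.062),'ringgrey',onz(w,115,234,0))
h=cv2.cvtColor(g,cv2.COLOR_BGR2HSV)
m=(h[...,0]>50)&(h[...,0]<85)&(h[...,1]>60); m[:,60:]=0
P=np.array([onz(w,x,y,0)[:2] for y,x in np.argwhere(m)]);s=np.linalg.lstsq(np.c_[2*P,np.ones(len(P))],(P**2).sum(1),rcond=None)[0]
print('green',s[:2],2*np.sqrt(s[2]+s[:2]@s[:2]))
for x in([.5431,.2794,.1274],[.53,.1651,.128],[.517,.051,.128]):print(proj(w,x))
m=(((h[...,0]<8)|(h[...,0]>172))&(h[...,1]>150)).astype(np.uint8)
n,l,st,ce=cv2.connectedComponentsWithStats(m);print([(ce[i].round(1),st[i].tolist()) for i in range(1,n) if st[i][4]>30])
E
python3 shift.py '[-0.028,-0.052,0,0,0,0,-0.028,-0.052,0,0,0,0,-0.028,-0.052,0,0,0,0,-0.028,-0.052,0,0,0,0,-0.028,-0.052,0,0,0,0,-0.028,-0.052,0,0,0,0,-0.024,-0.058,0,0,0,0,0,0,0,0,0,0]'
python3 -c "
from h import *
w=cam('wrist');cv2.imwrite('pics/w2.png',w['pixels']);print(proj(w,[.483,-.174,.062]),probe_bus.get_obs()['ee_pos'])"
```

```text
rim [ 0.47852605 -0.16646224  0.062     ] ringgrey [ 0.47861366 -0.17079555  0.        ]
green [ 0.53640262 -0.35433487] 0.2281261533518985
[521.24110211 293.52397569]
[416.60030713 300.05117032]
[298.10223679 303.22724341]
[(array([411.4, 292.7]), [400, 279, 22, 30, 319]), (array([297.9, 300. ]), [280, 281, 38, 31, 725])]
time_s: 3.25
ee_pos: [0.4834, -0.1723, 0.2271]
eef_rot: [-3.142, -0.0, 3.026]
force: [-0.1, -0.4, 0.1]
grip_width: 0.0939
grip_force: 0.0
[252.64578683 177.92706342] [ 0.48300951 -0.17093162  0.22706856]
```

View pics/w2.png

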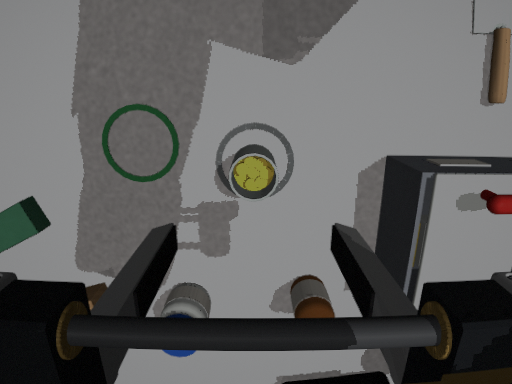

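The pot rim is centred at about (253.5,175), grey ring at (255.5,160) and green ring at (140.5,143).

```bash
python3 - <<'E'
from h import *
w=cam('wrist')
print('rim',onz(w,253.5,175,.062),'grey',onz(w,255.5,160,0),'green',onz(w,140.5,143,0))
T=cam('top');print(tri(ray(w,253.5,175),ray(T,289,232)))
E
python3 d.py .481 -.172 .032
```

```text
rim [ 0.47957108 -0.171327    0.062     ] grey [ 0.47667003 -0.16856373  0.        ] green [ 0.43952377 -0.30365646  0.        ]
(array([ 0.48267978, -0.17282953,  0.05011032]), [np.float64(0.0011670914338199683), np.float64(0.0011670914338200748)])
ee [ 0.4828 -0.1698  0.2274] rpy [ 3.141 -0.     3.028] t 3.4 tooldelta [ 0.0014 -0.0024  0.1954] F [ 0.2  1.3 -0.8] q [-0.41  0.21  1.63  0.    1.3  -1.87]
```

Converted, 0.04 m / 0.5 = 0.08, -0.002 m / 0.5 = -0.004.

```bash
python3 shift.py '[0.002,-0.004,0.06,0,0,0,0,0,0.08,0,0,0,0,0,0.08,0,0,0,0,0,0.08,0,0,0,0,0,0.06,0,0,0,0,0,0.026,0,0,0,0,0,0,0,0,0,0,0,0,0,0,0]' && python3 shift.py '[0,0,0,0,0,0,0,0,0,0,0,0,0,0,0,0,0,0,0,0,0,0,0,0,0,0,0,0,0,0,0,0,0,0,0,0,0,0,0,0,0,0,0,0,0,0,0,0]' 0.045 6; python3 d.py .4395 -.3055 .032
```

```text
time_s: 4.2
ee_pos: [0.4823, -0.1727, 0.0359]
eef_rot: [-3.141, 0.002, 3.027]
force: [0.8, 0.2, -0.0]
grip_width: 0.0939
grip_force: 0.0
time_s: 5.0
ee_pos: [0.4816, -0.173, 0.0345]
eef_rot: [3.142, -0.0, 3.027]
force: [0.4, 1.2, 3.0]
grip_width: 0.0524
grip_force: 6.0
ee [ 0.4816 -0.173   0.0345] rpy [ 3.142 -0.     3.027] t 5.0 tooldelta [ 0.0266 -0.1365  0.0025] F [0.4 1.2 3. ] q [-0.42  0.47  1.79 -0.    0.88 -1.87]
```

Converted, -0.01 m / 0.5 = -0.02, 0.002 m / 0.5 = 0.004.

```bash
python3 shift.py '[0.004,-0.012,0.001,0,0,0,0.004,-0.02,0,0,0,0,0.004,-0.02,0,0,0,0,0.004,-0.02,0,0,0,0,0.004,-0.02,0,0,0,0,0.004,-0.02,0,0,0,0,0.004,-0.02,0,0,0,0]' && python3 shift.py '[0.004,-0.02,0,0,0,0,0.004,-0.02,0,0,0,0,0.004,-0.02,0,0,0,0,0.004,-0.02,0,0,0,0,0.004,-0.02,0,0,0,0,0.004,-0.02,0,0,0,0,0.004,-0.02,0,0,0,0,0,0,0,0,0,0,0,0,0,0,0,0,0,0,0,0,0,0]'; python3 d.py .4395 -.3055 .032
python3 -c "
from h import *
w=cam('wrist');cv2.imwrite('pics/w3.png',w['pixels'][100:300,150:400])"
```

```text
time_s: 5.7
ee_pos: [0.4605, -0.237, 0.0344]
eef_rot: [3.141, 0.001, 3.027]
force: [2.5, 6.3, 6.4]
grip_width: 0.0521
grip_force: 6.0
time_s: 6.7
ee_pos: [0.4383, -0.3058, 0.0344]
eef_rot: [-3.14, 0.001, 3.027]
force: [-2.4, -4.8, 4.6]
grip_width: 0.0522
grip_force: 6.0
ee [ 0.4383 -0.3058  0.0344] rpy [-3.140e+00  1.000e-03  3.027e+00] t 6.7 tooldelta [-0.0012  0.0004  0.0024] F [-2.4 -4.8  4.6] q [-0.68  0.51  1.73 -0.    0.9  -2.13]
```

View pics/w3.png

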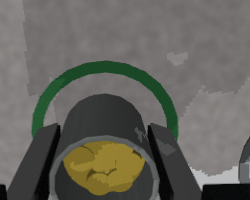

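The pot sits left-right centred in the green ring. I'll release it, retreat and check.

Converted, -0.05 m / 0.5 = -0.1, -0.04 m / 0.5 = -0.08.

```bash
python3 shift.py '[0,0,0,0,0,0,0,0,0,0,0,0,0,0,0,0,0,0,0,0,0,0,0,0,0,0,0,0,0,0,0,0,-0.02,0,0,0,0,0,-0.06,0,0,0,0,0,-0.08,0,0,0,0,0,-0.1,0,0,0,0,0,-0.1,0,0,0]' 0.09; python3 shift.py '[-0.04,0.08,0,0,0,0,-0.04,0.08,0,0,0,0,-0.04,0.08,0,0,0,0,-0.04,0.08,0,0,0,0,-0.04,0.08,0,0,0,0,-0.02,0.08,0,0,0,0,0,0.08,0,0,0,0,0,0.08,0,0,0,0,0,0.08,0,0,0,0,0,0.08,0,0,0,0]' 0.0 10; python3 d.py .543 .279 .185
python3 -c "
from h import *
T=cam('top')['pixels'];S=cam('scene')['pixels']
f=lambda a:cv2.resize(a,(400,300),interpolation=cv2.INTER_CUBIC)
cv2.imwrite('pics/pot2.png',np.hstack([f(T[214:274,290:370]),f(S[205:265,126:206])]))"
```

```text
time_s: 7.75
ee_pos: [0.4378, -0.3045, 0.2166]
eef_rot: [-3.142, 0.0, 3.027]
force: [0.1, -0.3, -0.4]
grip_width: 0.0901
grip_force: 0.0
time_s: 8.75
ee_pos: [0.5931, 0.0816, 0.2148]
eef_rot: [3.142, 0.001, 3.027]
force: [0.4, -0.7, -0.8]
grip_width: 0.0133
grip_force: 0.0
ee [0.5931 0.0816 0.2148] rpy [3.142e+00 1.000e-03 3.027e+00] t 8.75 tooldelta [0.0724 0.1904 0.0298] F [ 0.4 -0.7 -0.8] q [ 0.08  0.42  1.39 -0.    1.33 -1.38]
```

View pics/pot2.png

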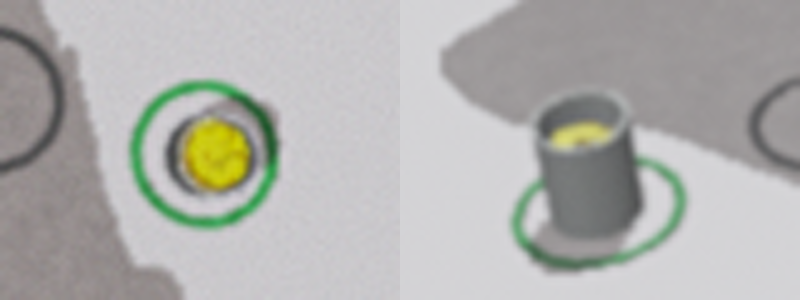

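Pot stands clear inside the green ring in both views (ring centre about (205,155) in the left crop, rim inside it with margin). Now the taps, starting with the left lid.

Converted, 0.032 m / 0.5 = 0.064, 0.03 m / 0.5 = 0.06.

```bash
python3 shift.py '[0.024,0.064,0,0,0,0,0.024,0.064,0,0,0,0,0.024,0.064,0,0,0,0,0.024,0.064,0,0,0,0,0.024,0.064,0,0,0,0,0.024,0.06,0.04,0,0,0,0,0,0.046,0,0,0,0,0,0,0,0,0,0,0,0,0,0,0]'; python3 d.py .543 .2795 .158
```

```text
time_s: 9.75
ee_pos: [0.5439, 0.2762, 0.1719]
eef_rot: [-3.142, 0.0, 3.026]
force: [-0.5, -1.0, 0.9]
grip_width: 0.0006
grip_force: 0.0
ee [0.5439 0.2762 0.1719] rpy [-3.142  0.     3.026] t 9.75 tooldelta [0.0012 0.0032 0.0139] F [-0.5 -1.   0.9] q [ 0.41  0.48  1.4  -0.    1.26 -1.05]
```

Converted, 0.006 m / 0.5 = 0.012, 0.005 m / 0.5 = 0.01.

```bash
python3 shift.py '[0.002,0.006,0.012,0,0,0,0,0,0.01,0,0,0,0,0,0,0,0,0,0,0,0,0,0,0]'; for i in 1; do python3 shift.py '[0,0,0.004,0,0,0,0,0,0,0,0,0]'; python3 shift.py '[0,0,0.004,0,0,0,0,0,0,0,0,0]'; python3 shift.py '[0,0,0.002,0,0,0,0,0,0,0,0,0]';done
```

```text
time_s: 10.15
ee_pos: [0.543, 0.2798, 0.1601]
eef_rot: [-3.142, 0.0, 3.027]
force: [0.4, 0.5, 0.7]
grip_width: 0.0007
grip_force: 0.0
time_s: 10.35
ee_pos: [0.5429, 0.28, 0.158]
eef_rot: [3.141, 0.0, 3.027]
force: [0.4, -0.6, 0.8]
grip_width: 0.0003
grip_force: 0.4
time_s: 10.55
ee_pos: [0.5427, 0.2801, 0.1559]
eef_rot: [3.142, -0.0, 3.027]
force: [-1.6, 0.6, 3.1]
grip_width: 0.0003
grip_force: 1.4
time_s: 10.75
ee_pos: [0.5428, 0.2801, 0.155]
eef_rot: [3.142, -0.0, 3.027]
force: [-2.2, 0.3, 3.1]
grip_width: 0.0002
grip_force: 1.9
```

Converted, 0.001 m / 0.5 = 0.002.

```bash
python3 shift.py '[0,0,0.002,0,0,0,0,0,0,0,0,0]'; python3 shift.py '[0,0,0.002,0,0,0,0,0,0,0,0,0]';python3 shift.py '[0,0,0.002,0,0,0,0,0,0,0,0,0]'; python3 -c "
from h import *
cv2.imwrite('pics/tap1.png',cv2.resize(cam('scene')['pixels'][100:200,240:380],None,fx=4,fy=4))"
```

```text
time_s: 10.95
ee_pos: [0.5427, 0.2801, 0.1539]
eef_rot: [3.142, -0.0, 3.027]
force: [-3.5, 0.5, 4.5]
grip_width: 0.0007
grip_force: 2.3
time_s: 11.15
ee_pos: [0.5429, 0.2801, 0.1533]
eef_rot: [3.141, 0.0, 3.027]
force: [-4.4, 0.7, 5.7]
grip_width: -0.0
grip_force: 3.2
time_s: 11.35
ee_pos: [0.5429, 0.2801, 0.153]
eef_rot: [3.141, 0.001, 3.027]
force: [-7.2, -0.4, 12.3]
grip_width: 0.0003
grip_force: 6.2
```

Lid 1 seems to give: about 3–5 N over roughly 4–5 mm, then a hard stop. I'll compare with the others.

Converted, -0.003 m / 0.5 = -0.006.

```bash
python3 shift.py '[0,0,-0.006,0,0,0,0,0,0,0,0,0]'; python3 shift.py '[0,0,-0.04,0,0,0,0,-0.06,-0.02,0,0,0,0,-0.07,0,0,0,0,0,-0.07,0,0,0,0,0,-0.03,0,0,0,0,0,0,0.04,0,0,0,0,0,0.008,0,0,0,0,0,0,0,0,0,0,0,0,0,0,0]'; python3 d.py .53 .1655 .16
```

```text
time_s: 11.6
ee_pos: [0.5432, 0.28, 0.1553]
eef_rot: [3.141, 0.001, 3.027]
force: [-0.9, 1.8, 2.5]
grip_width: 0.0007
grip_force: 1.2
time_s: 12.5
ee_pos: [0.5299, 0.1663, 0.1613]
eef_rot: [3.142, 0.0, 3.027]
force: [0.3, 1.1, 0.4]
grip_width: 0.0006
grip_force: 0.0
ee [0.5299 0.1663 0.1613] rpy [3.142 0.    3.027] t 12.5 tooldelta [-0.0002 -0.0008  0.0013] F [0.3 1.1 0.4] q [ 0.24  0.37  1.58 -0.    1.18 -1.22]
```

Converted, 0.002 m / 0.5 = 0.004.

```bash
python3 shift.py '[0,0,0.004,0,0,0,0,0,0,0,0,0]';python3 shift.py '[0,0,0.002,0,0,0,0,0,0,0,0,0]'; python3 shift.py '[0,0,0.002,0,0,0,0,0,0,0,0,0]'; python3 shift.py '[0,0,0.002,0,0,0,0,0,0,0,0,0]'
```

```text
time_s: 12.7
ee_pos: [0.5297, 0.166, 0.1591]
eef_rot: [3.142, 0.0, 3.027]
force: [0.1, -0.5, -0.0]
grip_width: 0.0004
grip_force: 0.0
time_s: 12.9
ee_pos: [0.5298, 0.1659, 0.1582]
eef_rot: [3.141, 0.0, 3.027]
force: [0.4, 0.0, 1.6]
grip_width: 0.0005
grip_force: 0.8
time_s: 13.1
ee_pos: [0.5299, 0.1659, 0.1579]
eef_rot: [3.141, 0.001, 3.027]
force: [-2.5, 0.2, 10.1]
grip_width: 0.0007
grip_force: 4.6
time_s: 13.3
ee_pos: [0.53, 0.1659, 0.1577]
eef_rot: [3.141, 0.002, 3.027]
force: [-7.1, -0.8, 16.9]
grip_width: 0.0007
grip_force: 8.5
```

Lid 2 is solid: a hard stop at 0.158 with 10–17 N. Next is lid 3.

Converted, -0.035 m / 0.5 = -0.07, -0.03 m / 0.5 = -0.06.

```bash
python3 shift.py '[0,0,-0.04,0,0,0,0,-0.06,-0.02,0,0,0,0,-0.07,0,0,0,0,0,-0.07,0,0,0,0,0,-0.03,0,0,0,0,0,0,0.04,0,0,0,0,0,0.02,0,0,0,0,0,0,0,0,0,0,0,0,0,0,0]'; python3 shift.py '[0,0,0.004,0,0,0,0,0,0,0,0,0]';python3 shift.py '[0,0,0.002,0,0,0,0,0,0,0,0,0]'
```

```text
time_s: 14.2
ee_pos: [0.5166, 0.0513, 0.1576]
eef_rot: [-3.14, 0.001, 3.027]
force: [-9.6, -7.1, 21.5]
grip_width: 0.0004
grip_force: 10.8
time_s: 14.4
ee_pos: [0.5168, 0.0513, 0.1572]
eef_rot: [-3.14, 0.002, 3.027]
force: [-18.8, -8.5, 39.8]
grip_width: 0.0003
grip_force: 19.9
time_s: 14.6
ee_pos: [0.5169, 0.0513, 0.1571]
eef_rot: [-3.14, 0.002, 3.027]
force: [-23.7, -8.9, 48.6]
grip_width: 0.0007
grip_force: 24.4
```

Lid 3 is solid too (I pressed harder than I needed to), so lid 1 is the loose one. I'll back off, open and move over grip 1.

Converted, -0.04 m / 0.5 = -0.08, 0.03 m / 0.5 = 0.06.

```bash
python3 shift.py '[0,0,-0.04,0,0,0,0,0,-0.08,0,0,0,0,0.06,0,0,0,0,0,0.08,0,0,0,0,0,0.08,0,0,0,0,0,0.08,0,0,0,0,0,0.08,0,0,0,0,0,0.08,0,0,0,0,0,0,0,0,0,0,0,0,0,0,0,0]' 0.075 15; python3 d.py .5428 .2797 .132
python3 -c "
from h import *
cv2.imwrite('pics/all3.png',cam('scene')['pixels'])"
```

```text
time_s: 15.6
ee_pos: [0.5424, 0.2809, 0.2122]
eef_rot: [-3.141, -0.001, 3.029]
force: [-0.2, -0.9, 0.4]
grip_width: 0.0744
grip_force: 0.0
ee [0.5424 0.2809 0.2122] rpy [-3.141e+00 -1.000e-03  3.029e+00] t 15.6 tooldelta [-0.0006 -0.0011  0.0802] F [-0.2 -0.9  0.4] q [ 0.42  0.45  1.35 -0.    1.34 -1.04]
```

View pics/all3.png

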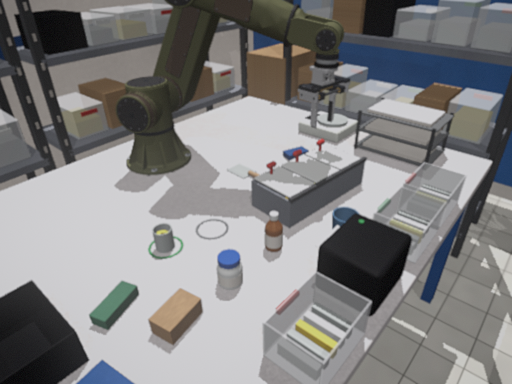

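The scene is undisturbed: the pot is in the green ring (163,240) and the open gripper is above grip 1 (320,143). I'll descend and pinch.

Converted, 0.03 m / 0.5 = 0.06, 0.02 m / 0.5 = 0.04.

```bash
python3 shift.py '[0,-0.002,0.04,0,0,0,0,0,0.06,0,0,0,0,0,0.04,0,0,0,0,0,0.02,0,0,0,0,0,0,0,0,0,0,0,0,0,0,0]'; python3 shift.py '[0,0,0,0,0,0,0,0,0,0,0,0,0,0,0,0,0,0,0,0,0,0,0,0,0,0,0,0,0,0,0,0,0,0,0,0]' 0.02 20; python3 d.py .5428 .2797 .132
```

```text
time_s: 16.25
ee_pos: [0.5432, 0.2787, 0.1341]
eef_rot: [3.141, 0.001, 3.026]
force: [0.6, 0.2, 0.2]
grip_width: 0.0751
grip_force: 0.0
time_s: 16.85
ee_pos: [0.5429, 0.2803, 0.1333]
eef_rot: [3.139, 0.001, 3.027]
force: [0.9, 7.0, -1.1]
grip_width: 0.0344
grip_force: 20.0
ee [0.5429 0.2803 0.1333] rpy [3.139e+00 1.000e-03 3.027e+00] t 16.85 tooldelta [ 0.0001 -0.0006  0.0013] F [ 0.9  7.  -1.1] q [ 0.42  0.52  1.44  0.    1.18 -1.04]
```

Converted, -0.007 m / 0.5 = -0.014, -0.0065 m / 0.5 = -0.013.

```bash
python3 shift.py '[-0.004,0,-0.014,0,0,0,-0.004,0,-0.012,0,0,0,-0.006,0,-0.013,0,0,0,-0.006,0,-0.013,0,0,0,-0.007,0,-0.012,0,0,0,-0.007,0,-0.012,0,0,0,0,0,0,0,0,0]' - 15; python3 d.py .5428 .2797 .132
```

```text
time_s: 17.55
ee_pos: [0.56, 0.2782, 0.1719]
eef_rot: [3.139, 0.001, 3.027]
force: [-0.2, 8.1, -1.0]
grip_width: 0.0347
grip_force: 15.0
ee [0.56   0.2782 0.1719] rpy [3.139e+00 1.000e-03 3.027e+00] t 17.55 tooldelta [ 0.0173 -0.0006  0.0399] F [-0.2  8.1 -1. ] q [ 0.4   0.51  1.36  0.    1.27 -1.06]
```

Converted, -0.006 m / 0.5 = -0.012, -0.0055 m / 0.5 = -0.011.

```bash
python3 shift.py '[-0.008,0.001,-0.012,0,0,0,-0.008,0.001,-0.011,0,0,0,-0.009,0,-0.011,0,0,0,-0.009,0,-0.01,0,0,0,-0.01,0,-0.01,0,0,0,-0.01,0,-0.009,0,0,0,-0.011,0,-0.009,0,0,0,-0.011,0,-0.008,0,0,0,0,0,0,0,0,0,0,0,0,0,0,0]'; python3 shift.py '[-0.01,0,-0.007,0,0,0,-0.01,0,-0.006,0,0,0,0,0,0,0,0,0,0,0,0,0,0,0,0,0,0,0,0,0]';python3 d.py .5428 .2797 .132
python3 -c "
from h import *
c=cam('scene');cv2.imwrite('pics/lid.png',cv2.resize(c['pixels'][80:230,220:400],None,fx=4,fy=4)[:600])"
```

```text
time_s: 18.55
ee_pos: [0.5978, 0.2739, 0.2113]
eef_rot: [3.141, 0.0, 3.027]
force: [-0.4, 6.2, 0.4]
grip_width: 0.0349
grip_force: 15.0
time_s: 19.05
ee_pos: [0.6076, 0.2728, 0.2177]
eef_rot: [3.141, 0.0, 3.027]
force: [-0.6, 5.8, 0.2]
grip_width: 0.0347
grip_force: 15.0
ee [0.6076 0.2728 0.2177] rpy [3.141 0.    3.027] t 19.05 tooldelta [ 0.0652 -0.0006  0.0857] F [-0.6  5.8  0.2] q [ 0.37  0.57  1.16  0.    1.41 -1.09]
```

View pics/lid.png

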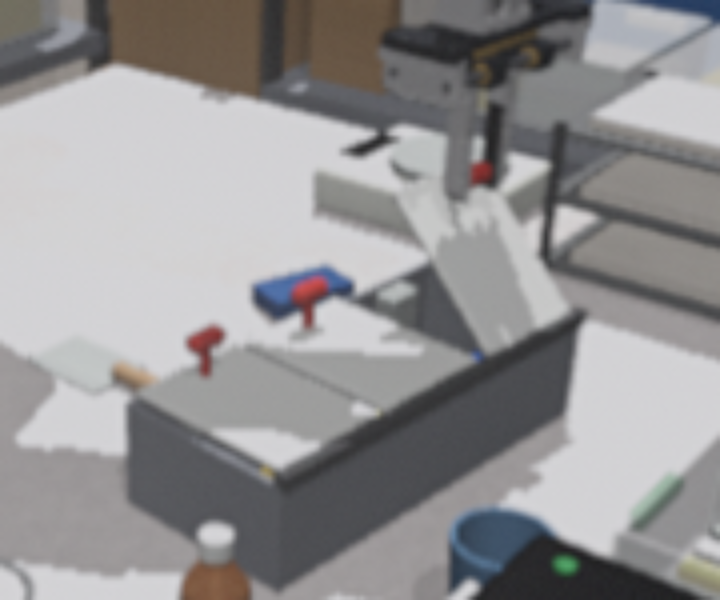

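The left lid is held up: the red grip at about (482,172) in the crop is between the fingers. The travel of 65 mm back and 84 mm up matches 45°.

```bash
python3 -c "
from station import ctrl, vision, probe_bus, ticket
print(ticket.hand_in())"
```

```text
the job is handed in; nothing more can be done
None
```

I slid the pot into the green ring and let it go, found by tapping that the left lid (lid 1) is the loose one, and handed the job in at about 19 s with that lid held at about 45°; the tap on lid 3 reached about 49 N at the fingertips, harder than intended.

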